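# Hang the towel hoop back on its snap hook

## Task

Lift the steel towel hoop out of the draining rack by its rim and hang it on the J-hook of the caddy's mast: bring the hoop over the hook's upturned tip and, still holding it, press the rim down past the sprung keeper until the keeper snaps shut above it, then let the hoop hang freely and still. Press gently, because the hook's collar only grips the mast by friction and must not be pushed down it, and leave the other things on the ledge and the caddy where they are.

Things in the scene. Friction and masses are not known exactly. Their poses are not given: they have to be found in the camera images.
- hoop_center (a point): towel hoop: bare closed ring of 10 mm round steel bar, 170 outside diameter, 150 inside, about 0.3 kg; point = the empty centre of the ring, y axis = the ring's axis, x and z in its plane. Starts upright on edge in the rack, loosely between tines, centre 98 above the ledge; lift straight up. Grip the upper rim with one finger on each face, firmly: pressing turns it in loose fingers.
- rack: white plastic draining rack fixed to the ledge, base 160 (x) x 85 (y) x 10; origin at the centre of its underside; the hoop stands in its x-z plane between two pairs of tines, 66 high, at x = -56 and +56. No part is higher than 70.
- caddy: blue three-tier corner caddy, fixed; origin at the foot of its towel mast, an upright 16 mm aluminium tube 341 high. Lowest tray: x -205 to 35, y -15 to 225, up to 55 high; upper trays and corner post at y above 45, up to 310 high. On the mast's -y side beyond y = -15 only the hook stands out.
- hook_mid (a point): where the J-hook is in plan, NOT its height: fixed in the caddy, 80 mm along -y from the mast's axis, 240 above the ledge, axes as the caddy's. The collar is clamped anywhere on the mast, so the hook's seat (top of the J's bottom, where the rim rests) is up to 30 mm above or below this point: not measured, find it by feel or see it.
- hook_tip_mid (a point): in plan, the upturned tip of the J: 22 mm along -y from hook_mid, at the same height. Hook of 8 mm steel rod, all in the plane x = 0 of the caddy. The tip's inner face is 4 mm to the +y side of this point; the tip leans outward above 29 over the seat and ends in a 10 mm ball (4 mm to the -y side) whose top is 43 above the seat. The J's underside is 8 below the seat.
- hook_shank_mid (a point): in plan, the shank of the J: 22 mm along +y from hook_mid, at the same height; the shank's inner face is 4 mm to the -y side. The mouth between shank and tip is 36 wide and opens upward, closed by the keeper; the J's bottom is flat for 8 mm either side of hook_mid. The arm from shank to mast has its top 41 above the seat.
- keeper (a joint): the hook's sprung keeper, a 5 mm steel tongue hinged on the shank 33 above the seat, lying level across the mouth to 3 mm short of the tip. 0 shut; up to 1.4 rad as it is pressed down into the hook; springs back. Pressed with the rim within about 4 mm of the tip it lets the rim by at 0.7 to 0.85 rad, some 5 mm above the seat, with 4 to 8 N; nearer the shank it jams. The hoop's weight alone opens it only 0.1 to 0.35 rad.
- collar (a joint): how far, in m, the hook's collar has slipped down the mast from where it was set; 0 at the start. It holds by friction only: a downward push on the hook of about 17 N or more (hoop's weight included) slides it down, and it does not come back.
- pumice: grey pumice stone, 88 x 50 x 34, lying on the caddy's lowest tray; a bystander; origin at the centre of its underside
- soap: pink soap bar, 82 x 52 x 26, lying on the caddy's middle tray; a bystander; origin at the centre of its underside
- jar: round glass jar with a white twist cap, 70 across, 72 high, standing on the ledge; a bystander; origin at the centre of its underside
- loofah: hard white plastic loofah handle, a 20 mm rod about 270 long, lying on the ledge along its x axis; a bystander; origin at the centre of its underside
- nailbrush: wooden nail brush, 95 x 40 x 42, lying bristles down on the ledge; a bystander; origin at the centre of its underside
- shampoo: green shampoo bottle, 52 across, 125 high, standing on the ledge; a bystander; origin at the centre of its underside
- tumbler: white ceramic tumbler, 72 across, 95 high, standing open end up on the ledge; a bystander; origin at the centre of its underside
There are look-alikes about, which are no part of the job. Leave any blue look-alike of the rack alone. Of the things shaped like the part that bears hoop_center, the bare steel one is meant.

How it is judged (in metres and radians):
On the way, in this order (a step that is already met when the one before it is completed fails the run):
1. the hoop is lifted clear of the rack in the fingers (height (world z) of hoop_center above 0.16 m and contact force between the fingers and hoop above 1 N and contact force between hoop and rack below 0.01 N), for 0.2 s.
2. the rim, held in the fingers, presses the keeper open (value of joint keeper above 0.4 rad and contact force between the fingers and hoop above 1 N), for 0.02 s.
3. the keeper has snapped shut above the rim while the fingers still hold the hoop (horizontal distance between hoop_center and hook_mid below 0.065 m and value of joint keeper below 0.06 rad and height (world z) of hoop_center between 0.12 and 0.225 m and contact force between the fingers and hoop above 1 N), for 0.1 s.
At the end, for the whole second after the job is handed in: The hoop hangs from the hook alone, released: its centre within 25 mm in plan of the hook's middle and 120 to 200 mm above the ledge, the keeper shut above the rim (under 0.06 rad), the collar slipped less than 3 mm, the hoop slower than 0.05 m/s and 0.5 rad/s (horizontal distance between hoop_center and hook_mid below 0.025 m and value of joint keeper below 0.06 rad and height (world z) of hoop_center between 0.12 and 0.2 m and contact force between hoop and caddy above 0.5 N and value of joint collar below 0.003 m and linear speed of hoop below 0.05 m/s and angular speed of hoop below 0.5 rad/s and contact force between the fingers and hoop below 0.05 N); the robot touches nothing.
It fails at once if the hook's collar is pushed 3 mm or more down the mast (value of joint collar above 0.003 m).
It fails at once if a bystander is moved more than 20 mm (distance of any of pumice, soap, jar, loofah, nailbrush, shampoo, tumbler from where it was at the start of the episode above 0.02 m).
It also fails if it takes over 61 s, if anything falls off the work surface, if the arm or the gripper's body presses on something with over 40 N, if the wrist force passes 120 N, or if a joint passes its speed limit or range.

## Robot

A 6-joint arm with a two-finger parallel gripper is mounted at the origin on the work surface. World frame = base frame: x ahead of the robot, y to its left, z up, the work surface at z = 0. Lengths are in mm, angles in rad, forces in N, time in s.
With the tool pointing down it reaches from about 275 to 1000 mm from the base axis. Payload 8.4 kg.
Tool frame: the origin (TCP) lies midway between the tips of the shut fingers; the grasp point (between the pads) lies 19 mm behind it; z points along the fingers, y is the line along which they close (so a half turn about z gives the same grasp; the last joint's range is limited). The gripper opens to 85 mm and grips with 20 to 120 N. Pads are 22 mm wide; open, the fingers measure 114 mm over their backs; the gripper's body (76 mm by 85 mm) begins 54 mm behind the grasp point. The pads swing forward as they close: fully open they stand 13 mm farther back than shut.
Start: joints at [1.293, 0.353, 1.633, -0, 1.155, -0.002], TCP at [170.196, 601.382, 205.281] pointing down, gripper open.
Joint ranges: [-2.63, 2.63], [-0.92, 2.1], [0.06, 2.66], [-1.3, 4.44], [0, 2.69], [-3.02, 3.02]. Speed limits (rad/s): [2.22, 2.22, 2.79, 3.14, 3.14, 3.14].

## Interface

Orientations are given as [roll, pitch, yaw] about the fixed x, y, z axes, in that order (R = Rz(yaw) Ry(pitch) Rx(roll)).
In Python, from rig import * gives the robot as it stands.
- The arm moves only by the shell command python3 -m jog 'ROWS' [FORCE]. ROWS is JSON, a list of rows, each an object of numbers: "x", "y", "z": the shift along the tool's x, y, z in cm; "spin": the turn about the tool's z in rad; "grip": the closure, from 0 (fully open) to 1 (shut). In form: [{"x": .., "y": .., "z": .., "spin": .., "grip": ..}, ...]. A call has 1 to 20 rows; each row shifts and turns the commanded pose from where the row before left it, along the tool's axes as they then stand; what a row does not reach is not made up. A row lasts 1/12 s, in which the tool goes at most 41.7 mm and 7.16 degrees, less where a joint would pass 70% of its speed; a pose out of reach is approached as far as the arm can. A call with a gripper value outside its range is refused whole. The fingers move at their own pace and stop on an object; FORCE is the grip in N (left out, the last holds). Time passes only in rows, so rows that do not move let the fingers close. It gives the time, the measured TCP pose, the force, the opening and the grip force at its end, in the units of the state.
- sense(): the state, without advancing time (a new reading comes with each control period).
- grab_frame(name): name is "scene" or "top" or "wrist"; returns a dict with "pixels" (420x560x3 uint8, blue, green, red), "camera_matrix" (3x3 intrinsics, pixels), "rvec" (rotation vector, rad) and "tvec" (3), from world to camera coordinates, as OpenCV has them; the wrist camera has in their place "T_tool_cam" (4x4, takes a point from camera to tool coordinates, whose origin is the TCP and whose axes are the flange's). Camera axes: x right, y down, z forward; pixel columns grow to the right and rows downward; lengths in mm; the calibration is good to about 2 mm. The wrist camera is an equidistant fisheye: a pixel r from the principal point sees the ray r / f radians off the axis. A picture is of the moment at which its call begins: read the wrist's pose just before it. There is no depth.
- sign_off(): hands the job in; it is judged then, once.
The state is a dict: "clock": time; "qpos": joint angles; "qvel": joint speeds; "joint_efforts": joint torques, N m; "eef_pos": TCP position; "tcp_rot": TCP orientation; "contact_force": force on the tool from outside, world axes, zero at the start; "wrist_torque": the same for the moment, N m; "opening": opening from 0.0 (shut) to 1.0 (fully open); "grasp_force": force on a finger pad.
Only numpy, scipy, OpenCV 4.12 (cv2) and the standard library are available. Lean on these libraries where they do the work, as an engineer would, in place of code of your own. Each camera call takes 0.05 s, during which the arm holds its last target. There are 200 camera calls.

## Working session

There is one attempt and no reset: what is moved stays moved. The work goes in short steps, Python scripts to look and compute and a shell command to move; the robot and the scene stay as the last step left them, time stands still between calls to the robot, and variables do not carry over. Pictures are saved under pics/ and viewed, at most 10 in all, crops included, and the job is handed in when it is done.

```bash
mkdir -p pics; python3 - <<'E'
from rig import *
import cv2,numpy as np
s=sense();print(s['eef_pos'],s['tcp_rot'],s['clock'],s['contact_force'])
for n in('scene','top','wrist'):
    f=grab_frame(n);cv2.imwrite(f'pics/{n}0.png',f['pixels'])
    print(n,{k:np.round(v,3).tolist() for k,v in f.items() if k!='pixels'})
    np.save(f'pics/{n}0.npy',{k:v for k,v in f.items()},allow_pickle=True)
E
```

```text
[170.06147841 600.88943362 204.57324552] [-3.14022859e+00 -9.25699688e-06  2.86576215e+00] 0.0 [ 0.19252048 -0.32356632 -0.30966603]
scene {'camera_matrix': [[488.954, 0.0, 273.681], [0.0, 488.954, 195.869], [0.0, 0.0, 1.0]], 'rvec': [2.163, 0.896, -0.416], 'tvec': [-326.953, -144.23, 1839.811]}
top {'camera_matrix': [[489.806, 0.0, 283.896], [0.0, 489.806, 213.347], [0.0, 0.0, 1.0]], 'rvec': [2.166, -2.191, 0.091], 'tvec': [-87.711, 551.094, 1907.858]}
wrist {'camera_matrix': [[325.192, 0.0, 283.086], [0.0, 325.192, 213.608], [0.0, 0.0, 1.0]], 'T_tool_cam': [[-0.0, -0.959, -0.284, 72.97], [1.0, -0.001, 0.001, -0.16], [-0.001, -0.284, 0.959, -168.629], [0.0, 0.0, 0.0, 1.0]]}
```

View pics/scene0.png

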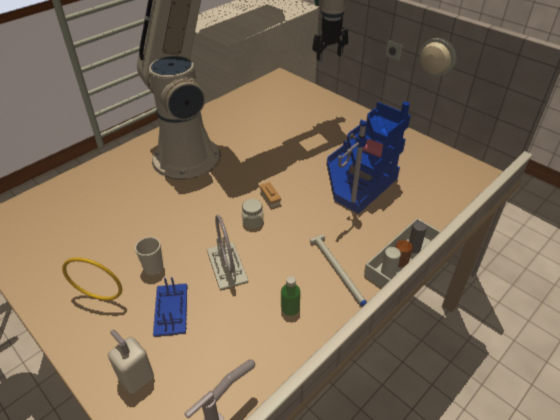

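View pics/top0.png

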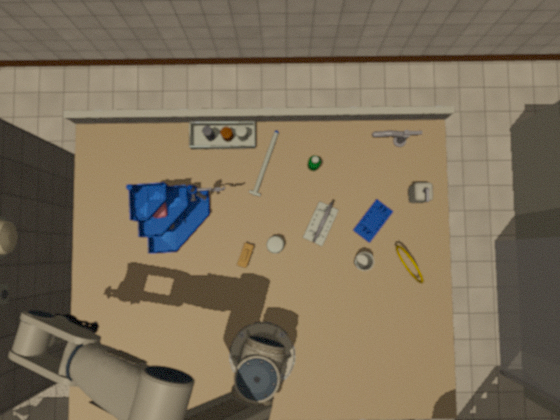

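Scene shows the steel hoop in the white rack near (225,250) and the caddy mast near (356,180). The top view shows the rack near (320,222) and the hook near (205–245,187). I'll zoom in on both.

```bash
python3 - <<'E'
import cv2,numpy as np
a=cv2.imread('pics/top0.png');b=cv2.imread('pics/scene0.png')
def c(im,x,y,w,h): 
    o=cv2.resize(im[y:y+h,x:x+w],(400,300),interpolation=cv2.INTER_CUBIC)
    return np.clip(o*1.5,0,255).astype(np.uint8)
o=np.vstack([np.hstack([c(a,185,160,80,60),c(a,285,190,80,60)]),np.hstack([c(b,310,110,120,90),c(b,180,205,120,90)])])
cv2.imwrite('pics/z1.png',o)
E
```

```text
(no output)
```

View pics/z1.png

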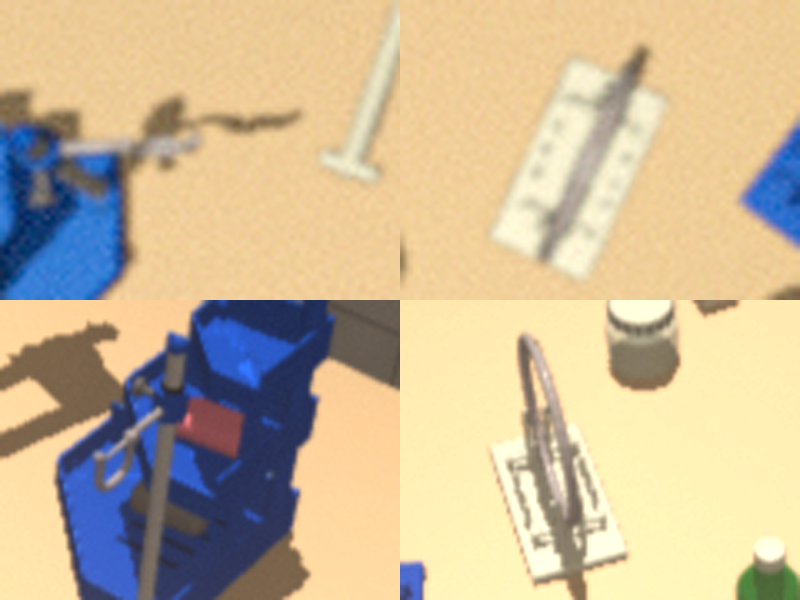

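Top-left: mast cap near (40,145) and tip ball near (195,143) in the crop. Rack corners are at (573,57), (668,97), (588,280), (490,235). In the scene crop the cap is at (178,340) and the J sits below the arm at (97–160,410–490).

```bash
cat > h.py <<'E'
import cv2,numpy as np
from rig import *
def ld(n): return np.load(f'pics/{n}.npy',allow_pickle=True).item()
def ray(f,uv):
    R=cv2.Rodrigues(np.array(f['rvec'],float))[0];t=np.array(f['tvec'],float).ravel()
    p=cv2.undistortPoints(np.array([[uv]],float),f['camera_matrix'],None)[0,0]
    return -R.T@t,R.T@np.array([*p,1])
def onz(f,uv,z):
    o,d=ray(f,uv);return o+d*(z-o[2])/d[2]
def tri(rs):
    A=0;b=0
    for o,d in rs:
        d=d/np.linalg.norm(d);P=np.eye(3)-np.outer(d,d);A=A+P;b=b+P@o
    x=np.linalg.solve(A,b);return x,[np.linalg.norm(np.cross(x-o,d/np.linalg.norm(d))) for o,d in rs]
def proj(f,X): return cv2.projectPoints(np.array(X,float).reshape(-1,3),f['rvec'],f['tvec'],f['camera_matrix'],None)[0][:,0]
def wray(f,s,uv):  # wrist pixel -> world ray
    from scipy.spatial.transform import Rotation as Ro
    K=f['camera_matrix'];v=np.array([(uv[0]-K[0,2])/K[0,0],(uv[1]-K[1,2])/K[1,1]]);r=np.hypot(*v)
    d=np.array([*(v/max(r,1e-9)*np.sin(r)),np.cos(r)]);T=np.array(f['T_tool_cam'])
    R=Ro.from_euler('xyz',s['tcp_rot']).as_matrix()
    return R@T[:3,3]+s['eef_pos'],R@T[:3,:3]@d
E
python3 - <<'E'
from h import *
t=ld('top0');s=ld('scene0')
T=lambda u,v,x0=185,y0=160:(x0+u/5,y0+v/5)
S=lambda u,v,x0=310,y0=110:(x0+u/3.333,y0+v/3.333)
c=[onz(t,T(u-400,v,285,190),10) for u,v in[(573,57),(668,97),(588,280),(490,235)]]
print(np.round(c,0),'rack',np.mean(c,0))
c=np.array(c);d=(c[0]+c[1]-c[2]-c[3]);print('long dir',np.arctan2(d[1],d[0]),np.linalg.norm(c[0]-c[3]),np.linalg.norm(c[0]-c[1]))
print('captop z341',onz(t,T(40,145),341),onz(s,S(178,37),341))
print('cap tri',tri([ray(t,T(40,145)),ray(s,S(178,37))]))
print('tip z~280',onz(t,T(195,143),283))
print('hooptop',tri([ray(s,S(530-400,338-300,180,205)),]) if 0 else onz(s,S(130,40,180,205),183))
E
```

```text
[[ 597. -237.   10.]
 [ 564. -312.   10.]
 [ 420. -245.   10.]
 [ 456. -169.   10.]] rack [ 509.45742772 -240.60229038   10.        ]
long dir -0.4404717767198235 156.34775981542208 81.7639057578501
captop z341 [607.58100823 205.37115476 341.        ] [614.67734402 218.86543333 341.        ]
cap tri (array([612.58403433, 209.85020756, 342.92978803]), [np.float64(6.975275601606711), np.float64(6.975275601606938)])
tip z~280 [615.6271823  110.00047779 283.        ]
hooptop [ 487.15401831 -228.67096483  183.        ]
```

```bash
python3 -m jog '[{"spin":-0.092,"z":-3.5},{"spin":-0.092,"z":-3.5},{"spin":-0.092,"z":-3.5},{"x":-1,"y":-4},{"x":-1,"y":-4},{"x":-1,"y":-4},{"x":-1,"y":-4},{"x":-1,"y":-4},{"x":-1,"y":-4},{"x":-1,"y":-4},{"x":-2.8,"y":-3},{"x":-2.8,"y":-3},{"x":-2.8,"y":-3},{"x":-2.8,"y":-3},{"x":-2.8,"y":-3},{"x":-2.8,"y":-3},{"x":-2.8,"y":-3},{}]'; python3 - <<'E'
from h import *
s=sense();f=grab_frame('wrist');f['s']=s;np.save('pics/wr1.npy',f,allow_pickle=True);print(s['eef_pos'],s['tcp_rot'])
o=cv2.resize(f['pixels'],(784,588),interpolation=cv2.INTER_CUBIC);cv2.imwrite('pics/wr1.png',np.clip(o*1.4,0,255).astype(np.uint8))
E
```

```text
[170.07825382 601.03825932 204.74772624] [-3.14059481e+00  3.45573426e-07  2.86580365e+00]schema error: expected keys x, y, z, spin, grip
```

View pics/wr1.png

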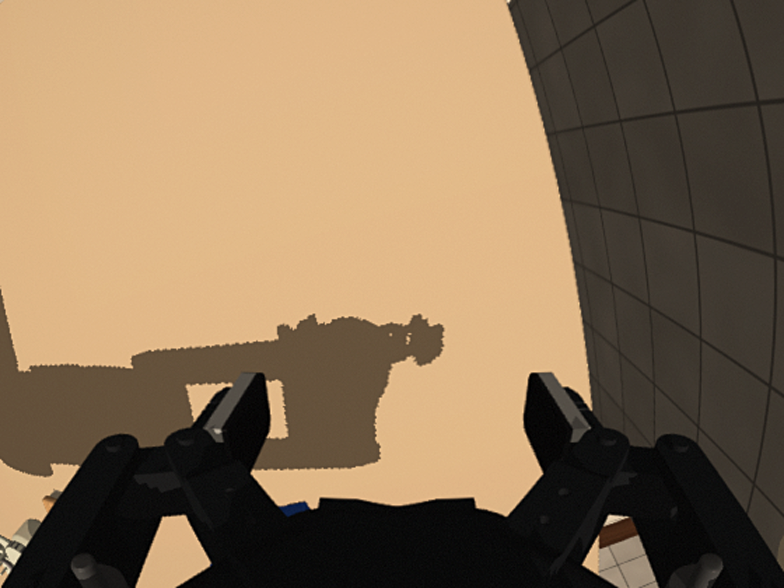

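The wrist view is still at the start pose. It shows only the fingers at (250,400) and (540,400), with tool −x toward the image bottom. The move was refused because each row needs all five keys.

```bash
python3 -m jog '[{"x":0,"y":0,"z":-4,"spin":-0.092,"grip":0},{"x":0,"y":0,"z":-4,"spin":-0.092,"grip":0},{"x":0,"y":0,"z":-4,"spin":-0.092,"grip":0},{"x":-1,"y":-4,"z":0,"spin":0,"grip":0},{"x":-1,"y":-4,"z":0,"spin":0,"grip":0},{"x":-1,"y":-4,"z":0,"spin":0,"grip":0},{"x":-1,"y":-4,"z":0,"spin":0,"grip":0},{"x":-1,"y":-4,"z":0,"spin":0,"grip":0},{"x":-1,"y":-4,"z":0,"spin":0,"grip":0},{"x":-1,"y":-4,"z":0,"spin":0,"grip":0},{"x":-2.5,"y":-3,"z":-1,"spin":0,"grip":0},{"x":-2.5,"y":-3,"z":-1,"spin":0,"grip":0},{"x":-2.5,"y":-3,"z":-1,"spin":0,"grip":0},{"x":-2.5,"y":-3,"z":-1,"spin":0,"grip":0},{"x":-2.5,"y":-3,"z":-1,"spin":0,"grip":0},{"x":-2.5,"y":-3,"z":-1,"spin":0,"grip":0},{"x":-2.5,"y":-3,"z":-1,"spin":0,"grip":0},{"x":0,"y":0,"z":0,"spin":0,"grip":0}]'
```

```text
clock: 1.7
eef_pos: [419.2, 106.8, 396.9]
tcp_rot: [-3.14, 0.004, 3.137]
contact_force: [-1.2, 0.3, 0.2]
opening: 1.001
grasp_force: 0.0
```

```bash
python3 -m jog '[{"x":-4,"y":0,"z":0,"spin":0,"grip":0},{"x":-4,"y":0,"z":0,"spin":0,"grip":0},{"x":-4,"y":0,"z":0,"spin":0,"grip":0},{"x":-4,"y":0,"z":0,"spin":0,"grip":0},{"x":-4,"y":0,"z":0,"spin":0,"grip":0},{"x":-4,"y":0,"z":0,"spin":0,"grip":0},{"x":-2,"y":0,"z":0,"spin":0,"grip":0},{"x":0,"y":0,"z":0,"spin":0,"grip":0}]'; python3 - <<'E'
from h import *
s=sense();f=grab_frame('wrist');f['s']=s;np.save('pics/wr2.npy',f,allow_pickle=True);print(s['eef_pos'],s['tcp_rot'],s['clock'])
for n in('scene','top'):
    g=grab_frame(n);np.save(f'pics/{n}2.npy',g,allow_pickle=True)
o=cv2.resize(f['pixels'],(784,588),interpolation=cv2.INTER_CUBIC);cv2.imwrite('pics/wr2.png',np.clip(o*1.4,0,255).astype(np.uint8))
E
```

```text
clock: 2.37
eef_pos: [678.4, 111.5, 392.7]
tcp_rot: [-3.141, -0.002, 3.141]
contact_force: [-1.7, -0.3, -0.2]
opening: 0.998
grasp_force: 0.0
[678.37796672 111.4932255  392.68995448] [-3.14111059e+00 -1.68259248e-03  3.14116578e+00] 2.3667
```

View pics/wr2.png

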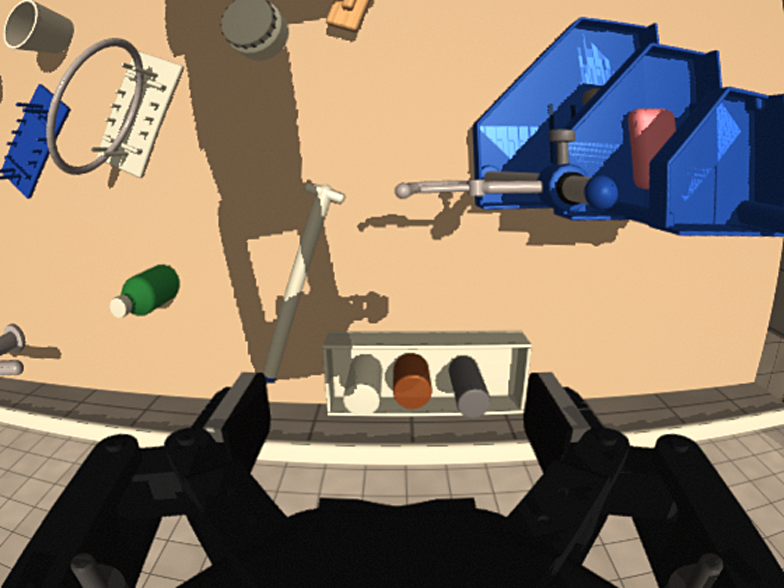

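The wrist view shows the ball tip at (403,189), shank/arm at (478,187) and mast cap at (601,193). The hoop ellipse is around (97,106), and the rack corners are (143,52), (183,66), (141,178), (102,168).

```bash
python3 - <<'E'
from h import *
w=ld('wr2');s=w['s'];t=ld('top0');sc=ld('scene0')
W=lambda u,v:wray(w,s,(u/1.4,v/1.4))
wz=lambda u,v,z:(lambda r:r[0]+r[1]*(z-r[0][2])/r[1][2])(W(u,v))
cap=W(601,193)
print('cap z335',wz(601,193,335),'tri',tri([cap,ray(sc,(363.4,121))]))
b=W(403,189)
print('ball wt',tri([b,ray(t,(224,188.6))]),'ws',tri([b,ray(sc,(339.7,157.1))]))
for z in(250,280,310):print('ball',z,wz(403,189,z),'shank',wz(478,187,z))
print('hoop c',wz(97,106,98))
c=np.array([wz(u,v,10) for u,v in[(143,52),(183,66),(141,178),(102,168)]]);print('rack',c.round(),c.mean(0))
d=c[0]+c[1]-c[2]-c[3];print(np.arctan2(d[1],d[0]),[np.linalg.norm(c[i]-c[i-1]) for i in range(4)])
print('hoop top ',wz(115,42,175), 'hooptop scene',onz(sc,(180+130/3.333,205+40/3.333),183))
E
```

```text
cap z335 [614.11363874 219.87457108 335.        ] tri (array([614.46645665, 217.57102857, 341.4916954 ]), [np.float64(0.9267365858927713), np.float64(0.9267365858928911)])
ball wt (array([620.82158372, 115.86059021, 239.9028685 ]), [np.float64(0.9108482416731298), np.float64(0.910848241673151)]) ws (array([618.99134151, 116.18490838, 270.56505321]), [np.float64(0.30661225487528204), np.float64(0.3066122548752677)])
ball 250 [619.67431236 116.30122996 250.        ] shank [617.52703675 167.71140291 250.        ]
ball 280 [618.32611729 115.85471571 280.        ] shank [616.38568168 162.3127156  280.        ]
ball 310 [616.97792221 115.40820145 310.        ] shank [615.24432661 156.91402828 310.        ]
hoop c [ 507.86226634 -236.23878032   98.        ]
rack [[ 426. -225.   10.]
 [ 457. -161.   10.]
 [ 600. -229.   10.]
 [ 579. -295.   10.]] [ 515.12391887 -227.5536392    10.        ]
2.7053507461084187 [np.float64(168.70805475957732), np.float64(70.3374477487422), np.float64(158.05619791441617), np.float64(69.99945469726443)]
hoop top  [ 461.97232694 -158.24582457  175.        ] hooptop scene [ 487.15401831 -228.67096483  183.        ]
```

```bash
python3 -m jog '[{"x":1.3,"y":-3.65,"z":1.2,"spin":0,"grip":0},{"x":1.3,"y":-3.65,"z":1.2,"spin":0,"grip":0},{"x":1.3,"y":-3.65,"z":1.2,"spin":0,"grip":0},{"x":1.3,"y":-3.65,"z":1.2,"spin":0,"grip":0},{"x":1.3,"y":-3.65,"z":1.2,"spin":0,"grip":0},{"x":1.3,"y":-3.65,"z":1.2,"spin":0,"grip":0},{"x":1.3,"y":-3.65,"z":1.2,"spin":0,"grip":0},{"x":1.3,"y":-3.65,"z":1.2,"spin":0,"grip":0},{"x":1.3,"y":-3.65,"z":1.2,"spin":0,"grip":0},{"x":1.3,"y":-3.65,"z":1.2,"spin":0,"grip":0},{"x":0,"y":0,"z":0,"spin":0.11,"grip":0},{"x":0,"y":0,"z":0,"spin":0.11,"grip":0},{"x":0,"y":0,"z":0,"spin":0.11,"grip":0},{"x":0,"y":0,"z":0,"spin":0.11,"grip":0},{"x":0,"y":0,"z":0,"spin":0,"grip":0}]'; python3 - <<'E'
from h import *
s=sense();f=grab_frame('wrist');f['s']=s;np.save('pics/wr3.npy',f,allow_pickle=True);print(s['eef_pos'],s['tcp_rot'],s['clock'])
o=cv2.resize(f['pixels'],(784,588),interpolation=cv2.INTER_CUBIC);cv2.imwrite('pics/wr3.png',np.clip(o*1.4,0,255).astype(np.uint8))
E
```

```text
clock: 3.77
eef_pos: [544.4, -252.9, 276.2]
tcp_rot: [3.141, 0.001, 2.697]
contact_force: [0.1, -0.3, 0.1]
opening: 1.003
grasp_force: 0.0
[ 544.4337928  -252.89965531  276.15871271] [3.14149645e+00 8.44241435e-04 2.69688342e+00] 3.7667
```

View pics/wr3.png

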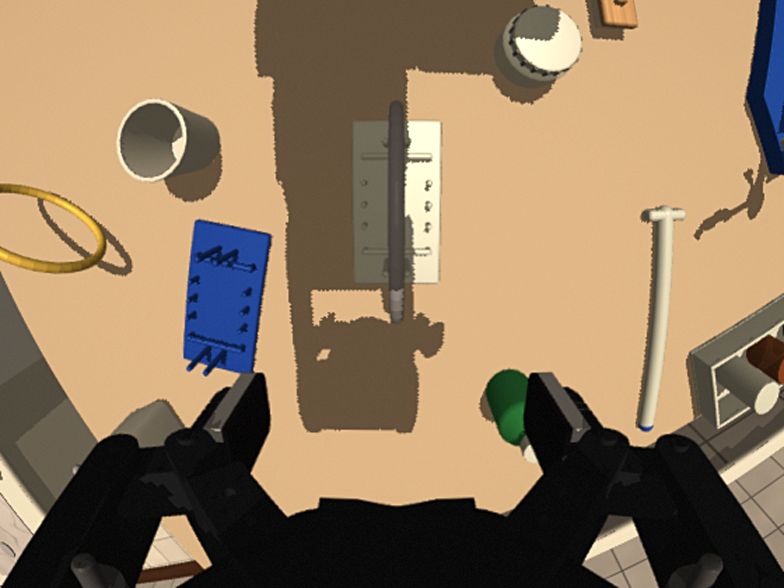

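Hoop is edge-on and vertical in the image at u≈397 from (396,102) to (397,321), well aligned with the fingers' midline. The rack corners are (352,121), (440,121), (440,283), (354,283).

```bash
python3 - <<'E'
from h import *
from scipy.spatial.transform import Rotation as Ro
w=ld('wr3');s=w['s'];R=Ro.from_euler('xyz',s['tcp_rot']).as_matrix()
def rt(u,v):
    o,d=wray(w,s,(u/1.4,v/1.4));return R.T@(o-s['eef_pos']),R.T@d/np.linalg.norm(d)
o,a=rt(396,101.5);_,b=rt(397,322)
m=(a+b)/np.linalg.norm(a+b);h=np.arccos(a@b)/2
c=o+m*85/np.sin(h);print('hoop centre tool',c,'world',R@c+s['eef_pos'])
z=s['eef_pos'][2]-98;print('at z98',o+m*(z-o[2])/m[2])
z=s['eef_pos'][2]-10
p=np.array([(lambda r:r[0]+r[1]*(z-r[0][2])/r[1][2])(rt(u,v)) for u,v in[(352,121),(440,121),(440,283),(354,283)]])
print('rack tool',p.mean(0),p.round())
E
```

```text
hoop centre tool [ 38.90613322   0.20684067 184.18505645] world [ 509.54882319 -236.02659735   91.94089648]
at z98 [ 39.48731566   0.19835654 178.15871271]
rack tool [ 39.60670308   0.33417834 266.15871271] [[118. -41. 266.]
 [118.  41. 266.]
 [-39.  43. 266.]
 [-39. -42. 266.]]
```

```bash
python3 -m jog '[{"x":-0.2,"y":0,"z":3,"spin":0,"grip":0},{"x":0,"y":0,"z":3,"spin":0,"grip":0},{"x":0,"y":0,"z":3,"spin":0,"grip":0},{"x":0,"y":0,"z":2.5,"spin":0,"grip":0},{"x":0,"y":0,"z":1,"spin":0,"grip":0},{"x":0,"y":0,"z":0,"spin":0,"grip":0.5},{"x":0,"y":0,"z":0,"spin":0,"grip":1},{"x":0,"y":0,"z":0,"spin":0,"grip":1},{"x":0,"y":0,"z":0,"spin":0,"grip":1},{"x":0,"y":0,"z":0,"spin":0,"grip":1},{"x":0,"y":0,"z":0,"spin":0,"grip":1},{"x":0,"y":0,"z":0,"spin":0,"grip":1}]' 110
```

```text
clock: 4.82
eef_pos: [547.5, -254.5, 150.9]
tcp_rot: [3.142, 0.001, 2.702]
contact_force: [-0.3, 0.7, -0.2]
opening: 0.01
grasp_force: 0.0
```

```bash
python3 -m jog '[{"x":0,"y":0,"z":0,"spin":0,"grip":1},{"x":0,"y":0,"z":0,"spin":0,"grip":1}]'; python3 - <<'E'
from h import *
f=grab_frame('wrist');np.save('pics/wr4.npy',f,allow_pickle=True);s=sense();f['s']=s
a=cv2.resize(f['pixels'],(400,300)); b=cv2.resize(grab_frame('scene')['pixels'][190:310,160:320],(400,300),interpolation=cv2.INTER_CUBIC)
b2=cv2.resize(grab_frame('top')['pixels'][190:250,285:365],(400,300),interpolation=cv2.INTER_CUBIC)
c=cv2.resize(f['pixels'][200:380,160:400],(400,300))
cv2.imwrite('pics/m4.png',np.clip(np.vstack([np.hstack([a,b]),np.hstack([c,b2])])*1.4,0,255).astype(np.uint8))
print(s['opening'],s['grasp_force'])
E
```

```text
clock: 4.98
eef_pos: [547.2, -254.4, 150.4]
tcp_rot: [3.142, 0.0, 2.702]
contact_force: [-0.1, 0.4, -0.7]
opening: 0.0
grasp_force: 0.0
-0.003996066395801104 0.0
```

View pics/m4.png

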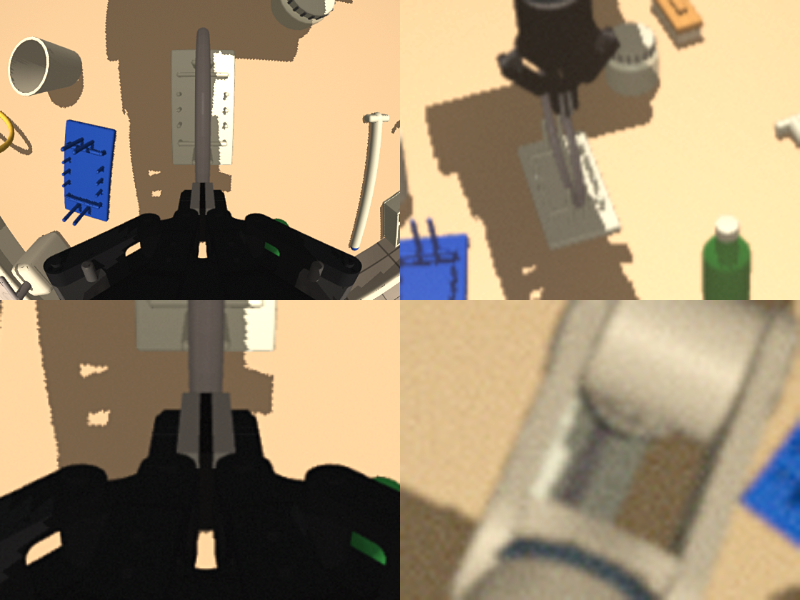

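The fingers shut with zero force. In the wrist crop the bar ends at the pads' tips, crop (205,393), so they seem to have closed without the bar between them. I'll check the geometry.

```bash
python3 - <<'E'
from h import *
f=ld('wr4');T=np.array(f['T_tool_cam']);K=f['camera_matrix']
def pj(p):
    c=T[:3,:3].T@(np.array(p,float)-T[:3,3]);r=np.arctan2(np.hypot(c[0],c[1]),c[2]);v=c[:2]/np.hypot(*c[:2])
    return (v*r*K[0,0]+K[:2,2]).round(1)
for p in[(0,0,0),(11,0,0),(-11,0,0),(11,0,-19),(0,0,-15),(11,0,-30)]:print(p,pj(p))
# expected rim points in tool frame: centre x=41, z=52.5 below TCP
for a in(-31,-20,-10,0,20,60):
    r=np.deg2rad(a);print(a,pj((41+80*np.sin(r),0,52.5-80*np.cos(r))))
f['pixels'];col=f['pixels'][:,:,:].mean(2)
print('column u=283 rows 230-300',col[230:300:3,283].round().astype(int))
for v in(240,250,260,266,272,280,290):print(v,col[v,262:306:2].round().astype(int))
E
```

```text
(0, 0, 0) [283.3 252.7]
(11, 0, 0) [283.3 234.4]
(-11, 0, 0) [283.3 270.2]
(11, 0, -19) [283.4 247.6]
(0, 0, -15) [283.4 264.1]
(11, 0, -30) [283.4 256.6]
-31 [283.4 265.4]
-20 [283.4 245.5]
-10 [283.4 221.3]
0 [283.4 192.3]
20 [283.4 130.2]
60 [283.2  53.9]
column u=283 rows 230-300 [64 62 64 63 64 61 61 62 62  6  7  8  8  8  6 11  5  8  6  8  7 11 10  6]
240 [71 72 70 71 71 65 52 59 62 61 63 64 60 61 58 52 67 71 71 71 72 69]
250 [70 70 70 71 70 66 50 56 59 60 60 60 59 59 56 51 70 72 72 70 71 72]
260 [71 70 71 68 50 51 52 51 52 21  7  6 19 53 52 50 51 50 64 72 72 70]
266 [13 12 12 33 51 49 51 52 52 15  6  7 11 52 51 50 51 51 40 13 11 13]
272 [10 12  8 52 51 51 51 51 53  9  7  8  8 53 50 50 51 50 53  8  9  8]
280 [16 15 24 53 51 51 50 50 53 10  6  8 10 53 51 51 52 51 51 31 13 14]
290 [10  9 52 51 51 51 52 51 49  8  7  7  6 45 51 51 51 53 53 54  8 11]
```

The pads appear about 25 mm short of the nominal tip, meaning they shut just above the bar. I'll reopen, lower 22 mm and close again.

```bash
python3 -m jog '[{"x":0,"y":0,"z":0,"spin":0,"grip":0},{"x":0,"y":0,"z":0,"spin":0,"grip":0},{"x":0,"y":0,"z":0,"spin":0,"grip":0},{"x":0,"y":0,"z":0,"spin":0,"grip":0},{"x":0,"y":0,"z":0,"spin":0,"grip":0},{"x":0,"y":0,"z":0,"spin":0,"grip":0},{"x":0,"y":0,"z":1.2,"spin":0,"grip":0},{"x":0,"y":0,"z":1,"spin":0,"grip":0},{"x":0,"y":0,"z":0,"spin":0,"grip":0.5},{"x":0,"y":0,"z":0,"spin":0,"grip":1},{"x":0,"y":0,"z":0,"spin":0,"grip":1},{"x":0,"y":0,"z":0,"spin":0,"grip":1},{"x":0,"y":0,"z":0,"spin":0,"grip":1},{"x":0,"y":0,"z":0,"spin":0,"grip":1},{"x":0,"y":0,"z":0,"spin":0,"grip":1}]'; python3 - <<'E'
from h import *
f=grab_frame('wrist');np.save('pics/wr5.npy',f,allow_pickle=True);col=f['pixels'].mean(2)
for v in(230,240,250,256,260,266,272,280,290):print(v,col[v,262:306:2].round().astype(int))
E
```

```text
clock: 6.38
eef_pos: [547.6, -254.6, 128.9]
tcp_rot: [-3.142, 0.001, 2.702]
contact_force: [0.2, 0.3, 2.2]
opening: 0.074
grasp_force: 107.9
230 [86 85 87 67 63 53 58 64 65 65 66 66 67 64 63 62 57 57 71 87 86 87]
240 [72 72 71 72 69 53 58 62 64 64 64 65 64 62 61 59 55 66 73 72 72 72]
250 [72 72 72 72 72 52 58 63 62 63 65 63 63 62 60 60 53 69 72 71 72 72]
256 [67 51 52 52 52 53 56 61 64 64 65 67 64 63 61 60 54 52 52 51 51 62]
260 [56 52 52 51 52 51 56 62 64 62 63 65 64 62 62 59 53 52 52 52 51 54]
266 [52 53 53 53 51 51 56 61 61 61 62 62 61 61 58 57 52 53 53 53 52 52]
272 [53 52 52 53 54 30  4 45 63 62 62 63 61 60 47  7 21 53 53 52 53 53]
280 [52 52 52 52 53 10  6 36 63 62 62 62 62 61 44  6  9 54 51 53 51 52]
290 [54 53 50 53 50  6  4 29 61 60 60 61 59 58 35  6  5 44 53 52 52 53]
```

```bash
python3 - <<'E'
from h import *
f=ld('wr4');T=np.array(f['T_tool_cam']);K=f['camera_matrix']
def pj(p):
    c=T[:3,:3].T@(np.array(p,float)-T[:3,3]);r=np.arctan2(np.hypot(c[0],c[1]),c[2]);v=c[:2]/np.hypot(*c[:2])
    return (v*r*K[0,0]+K[:2,2]).round(0)
for x in(11,0,-11):
  for z in(-13,-27,-40,-55):print((x,z),pj((x,42.5,z)),end=' ')
  print()
for z in(-73,-85,-100):print(z,[pj((x,0,z)) for x in(43,38)])
p=ld('wr3')['pixels'].mean(2)
for v in(262,266,270,276,284,292):print(v,p[v,365:400:2].round().astype(int))
print(p[340:372:2,283].round().astype(int))
E
```

```text
(11, -13) [364. 242.] (11, -27) [371. 253.] (11, -40) [378. 264.] (11, -55) [387. 280.] 
(0, -13) [362. 261.] (0, -27) [369. 273.] (0, -40) [375. 286.] (0, -55) [384. 303.] 
(-11, -13) [361. 279.] (-11, -27) [366. 292.] (-11, -40) [372. 306.] (-11, -55) [380. 323.] 
-73 [array([284., 219.]), array([284., 234.])]
-85 [array([284., 232.]), array([284., 249.])]
-100 [array([284., 254.]), array([284., 273.])]
262 [134 133 132 130 129 130 130 129 129 129 130 129 129 129 129 129 129 129]
266 [ 30  28  28  39  86 134 134  69  39  45  60  60  60  59  58 114 131 129]
270 [ 30  30  30  31  31  26  22   1   4   8   8  54  58  58  58  56  84 132]
276 [30 31 31 30 31 31  9  7  7  2  2  8  9 60 59 58 57 57]
284 [29 31 30 30 32 21  3  6  5  3  6  4  6  3  8 36 61 59]
292 [42 46 50 52 54  5  5  5  5  5  7  4  2  6  5  6  4 11]
[129 128 128 130 128 128 129 128 129 129 133   7   5   7   7   7]
```

True fingertips sit ~27 mm behind the nominal TCP, and the bar is now firmly held about 10 mm from the tips. I'll lift.

```bash
python3 -m jog '[{"x":0,"y":0,"z":-1,"spin":0,"grip":1},{"x":0,"y":0,"z":-2,"spin":0,"grip":1},{"x":0,"y":0,"z":-2,"spin":0,"grip":1},{"x":0,"y":0,"z":-2,"spin":0,"grip":1},{"x":0,"y":0,"z":-2,"spin":0,"grip":1},{"x":0,"y":0,"z":-2.5,"spin":0,"grip":1},{"x":0,"y":0,"z":-2,"spin":0,"grip":1},{"x":0,"y":0,"z":-1,"spin":0,"grip":1},{"x":0,"y":0,"z":0,"spin":0,"grip":1},{"x":0,"y":0,"z":0,"spin":0,"grip":1},{"x":0,"y":0,"z":0,"spin":0,"grip":1}]' 120
```

```text
clock: 7.35
eef_pos: [546.3, -254.0, 271.7]
tcp_rot: [-3.142, -0.002, 2.702]
contact_force: [-0.9, -0.4, -3.0]
opening: 0.068
grasp_force: 118.2
```

```bash
python3 -m jog '[{"x":0,"y":0,"z":0,"spin":-0.096,"grip":1},{"x":0,"y":0,"z":0,"spin":-0.096,"grip":1},{"x":0,"y":0,"z":0,"spin":-0.096,"grip":1},{"x":0,"y":0,"z":0,"spin":-0.096,"grip":1},{"x":0,"y":0,"z":0,"spin":-0.096,"grip":1},{"x":-1.1,"y":2.9,"z":0,"spin":0,"grip":1},{"x":-1.1,"y":2.9,"z":0,"spin":0,"grip":1},{"x":-1.1,"y":2.9,"z":0,"spin":0,"grip":1},{"x":-1.1,"y":2.9,"z":0,"spin":0,"grip":1},{"x":-1.1,"y":2.9,"z":0,"spin":0,"grip":1},{"x":-1.1,"y":2.9,"z":0,"spin":0,"grip":1},{"x":-1.1,"y":2.9,"z":0,"spin":0,"grip":1},{"x":-1.1,"y":2.9,"z":0,"spin":0,"grip":1},{"x":-1.1,"y":2.9,"z":0,"spin":0,"grip":1},{"x":-1.1,"y":2.9,"z":0,"spin":0,"grip":1},{"x":-1.1,"y":2.9,"z":0,"spin":0,"grip":1},{"x":0,"y":0,"z":0,"spin":0,"grip":1},{"x":0,"y":0,"z":0,"spin":0,"grip":1}]'; python3 - <<'E'
from h import *
s=sense();f=grab_frame('wrist');f['s']=s;np.save('pics/wr6.npy',f,allow_pickle=True);print(s['eef_pos'],s['tcp_rot'],s['clock'],s['contact_force'],s['wrist_torque'])
o=cv2.resize(f['pixels'],(784,588),interpolation=cv2.INTER_CUBIC);cv2.imwrite('pics/wr6.png',np.clip(o*1.4,0,255).astype(np.uint8))
g=grab_frame('scene');np.save('pics/scene6.npy',g,allow_pickle=True)
E
```

```text
clock: 8.85
eef_pos: [654.6, 70.8, 271.0]
tcp_rot: [-3.141, -0.003, -3.099]
contact_force: [0.5, 0.2, -3.2]
opening: 0.066
grasp_force: 118.3
[654.60033833  70.75605736 271.01953839] [-3.14137158 -0.00324946 -3.09875873] 8.85 [ 0.50859857  0.23360007 -3.2467535 ] [-0.07435206 -0.09717789 -0.04710714]
```

View pics/wr6.png

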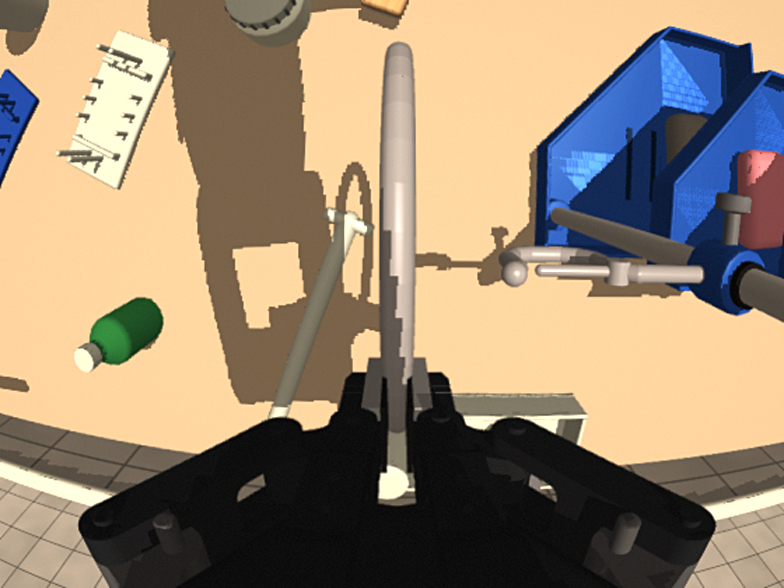

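The wrist view shows the held hoop edge-on at u≈399, the ball at (514,273), and the keeper level from (540,270) to the shank at (620,271). The hook is aligned with the image x axis, so yaw is right. Next I'll triangulate.

```bash
python3 - <<'E'
from h import *
from scipy.spatial.transform import Rotation as Ro
w2=ld('wr2');w=ld('wr6');sc=ld('scene0')
A=lambda u,v:wray(w,w['s'],(u/1.4,v/1.4));B=lambda u,v:wray(w2,w2['s'],(u/1.4,v/1.4))
r=[A(514,273),B(403,189)];print('ball 2w',tri(r))
r3=r+[ray(sc,(339.7,157.1))];print('3',tri(r3),'scene reproj candidates')
X=tri(r)[0]
print('scene px of ball',proj(sc,X))
R=Ro.from_euler('xyz',w['s']['tcp_rot']).as_matrix()
print('ball in tool',R.T@(X-w['s']['eef_pos']))
print('arm shank 2w',tri([A(620,262),B(478,187)]))
for z in (265,275): 
  q=[(lambda r:r[0]+r[1]*(z-r[0][2])/r[1][2])(A(*p)) for p in[(540,271),(620,271),(700,272)]];print(z,[(R.T@(p-w['s']['eef_pos'])).round(1) for p in q])
o,d=A(399,41);o=R.T@(o-w['s']['eef_pos']);d=R.T@d;d/=np.linalg.norm(d)
for c in[(41,0,31),(45,0,31),(37,0,31),(41,0,25),(41,0,37)]:print(c,np.linalg.norm(np.cross(np.array(c)-o,d)))
# bar lateral positions at several rows
p=w['pixels'].mean(2)
for v in(40,80,120,160,200):
  x=p[v,265:305];m=np.abs(np.diff(x));i=np.argsort(m)[-4:]+265;print(v,sorted(i))
E
```

```text
ball 2w (array([619.09336734, 115.79797385, 269.96969147]), [np.float64(0.3774788705093038), np.float64(0.3774788705094002)])
3 (array([619.14018216, 115.85280696, 270.68649789]), [np.float64(0.4634139817606573), np.float64(0.4194487054534912), np.float64(0.40612456191366664)]) scene reproj candidates
scene px of ball [[339.5152937  157.33860966]]
ball in tool [33.54208226 46.52129545  1.1485621 ]
arm shank 2w (array([615.44698197, 166.45983047, 260.45329459]), [np.float64(1.7956409627382883), np.float64(1.7956409627384273)])
265 [array([33. , 58.7,  6.1]), array([33.6, 96. ,  6.1]), array([ 34.2, 141.1,   6.1])]
275 [array([35.3, 55.4, -3.9]), array([35.9, 90.5, -3.9]), array([ 36.4, 133. ,  -3.9])]
(41, 0, 31) 85.62929226014248
(45, 0, 31) 81.7839290712091
(37, 0, 31) 89.47470440458835
(41, 0, 25) 83.97970116419268
(41, 0, 37) 87.27888523786609
40 [np.int64(273), np.int64(274), np.int64(275), np.int64(294)]
80 [np.int64(271), np.int64(272), np.int64(273), np.int64(296)]
120 [np.int64(270), np.int64(272), np.int64(294), np.int64(296)]
160 [np.int64(266), np.int64(270), np.int64(273), np.int64(296)]
200 [np.int64(270), np.int64(283), np.int64(284), np.int64(296)]
```

Ball is at tool (33.5, 46.5) and z≈270, giving a seat at about 232. I'll shift x −0.7 and y +6.1 cm, then lower to just above the keeper.

```bash
python3 -m jog '[{"x":-0.4,"y":1,"z":0,"spin":0,"grip":1},{"x":-0.3,"y":2,"z":0,"spin":0,"grip":1},{"x":0,"y":2,"z":0,"spin":0,"grip":1},{"x":0,"y":1.1,"z":0,"spin":0,"grip":1},{"x":0,"y":0,"z":0,"spin":0,"grip":1},{"x":0,"y":0,"z":1,"spin":0,"grip":1},{"x":0,"y":0,"z":1.5,"spin":0,"grip":1},{"x":0,"y":0,"z":1,"spin":0,"grip":1},{"x":0,"y":0,"z":0,"spin":0,"grip":1},{"x":0,"y":0,"z":0,"spin":0,"grip":1},{"x":0,"y":0,"z":0,"spin":0,"grip":1}]'; python3 - <<'E'
from h import *
s=sense();f=grab_frame('wrist');f['s']=s;np.save('pics/wr7.npy',f,allow_pickle=True);print(s['eef_pos'],s['clock'],s['contact_force'])
o=cv2.resize(f['pixels'][120:300,190:430],(800,600),interpolation=cv2.INTER_CUBIC);cv2.imwrite('pics/wr7.png',np.clip(o*1.4,0,255).astype(np.uint8))
E
```

```text
clock: 9.87
eef_pos: [660.1, 130.0, 238.6]
tcp_rot: [-3.142, 0.0, -3.102]
contact_force: [0.3, 0.4, -2.9]
opening: 0.066
grasp_force: 118.2
[660.10010765 129.95814334 238.61983772] 9.8667 [ 0.30879127  0.3956237  -2.89780624]
```

View pics/wr7.png

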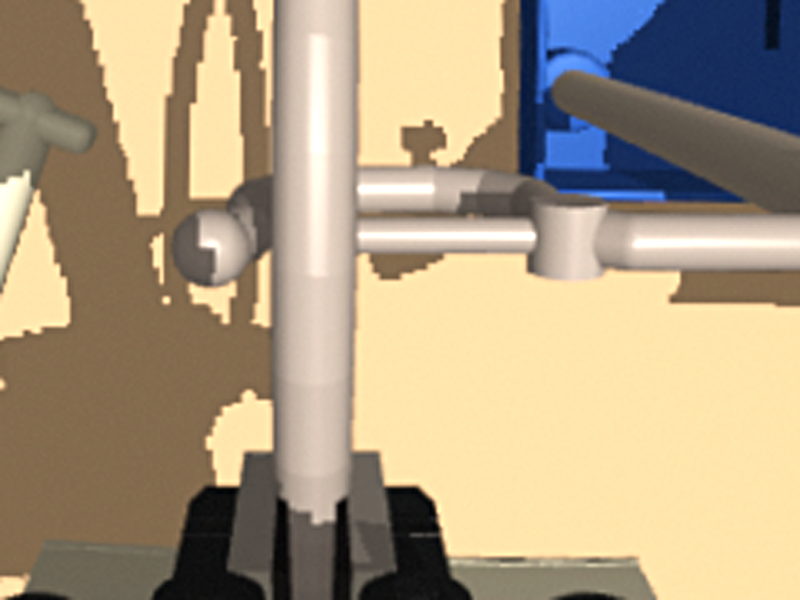

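The view shows the bar at u≈316 just inboard of the ball at (212,247), above the keeper, which runs level to the hinge at (568,237). I'll measure the gap.

```bash
python3 - <<'E'
from h import *
from scipy.spatial.transform import Rotation as Ro
w=ld('wr7');s=w['s'];R=Ro.from_euler('xyz',s['tcp_rot']).as_matrix()
P=lambda u,v:(190+u/3.3333,120+v/3.3333)
def at(u,v,z):
    o,d=wray(w,s,P(u,v));return (R.T@(o+d*(z-o[2])/d[2]-s['eef_pos'])).round(1)
print('ball',at(212,247,270),'bar',at(316,247,s['eef_pos'][2]+49),'hinge',at(568,237,265),'keeper line',at(450,235,265))
print(sense()['eef_pos'])
E
```

```text
ball [ 41.1 -12.6 -31.4] bar [ 45.2   0.8 -49. ] hinge [ 41.5  35.5 -26.4] keeper line [ 41.6  19.1 -26.4]
[660.30022537 130.11173345 238.99437983]
```

```bash
python3 -m jog '[{"x":0,"y":0.15,"z":0,"spin":0,"grip":1},{"x":0,"y":0,"z":0.8,"spin":0,"grip":1},{"x":0,"y":0,"z":0.8,"spin":0,"grip":1},{"x":0,"y":0,"z":0.4,"spin":0,"grip":1},{"x":0,"y":0,"z":0,"spin":0,"grip":1},{"x":0,"y":0,"z":0,"spin":0,"grip":1}]'
python3 -m jog '[{"x":0,"y":0,"z":0.3,"spin":0,"grip":1},{"x":0,"y":0,"z":0.3,"spin":0,"grip":1},{"x":0,"y":0,"z":0,"spin":0,"grip":1},{"x":0,"y":0,"z":0,"spin":0,"grip":1}]'
```

```text
clock: 10.42
eef_pos: [659.5, 131.8, 217.9]
tcp_rot: [-3.141, -0.001, -3.101]
contact_force: [0.7, -0.8, -1.8]
opening: 0.065
grasp_force: 118.6
clock: 10.75
eef_pos: [660.0, 131.7, 212.4]
tcp_rot: [-3.141, 0.0, -3.101]
contact_force: [0.6, -0.7, 1.1]
opening: 0.069
grasp_force: 118.9
```

```bash
python3 -m jog '[{"x":0,"y":0,"z":0.3,"spin":0,"grip":1},{"x":0,"y":0,"z":0.3,"spin":0,"grip":1},{"x":0,"y":0,"z":0.2,"spin":0,"grip":1},{"x":0,"y":0,"z":0,"spin":0,"grip":1}]'
python3 -m jog '[{"x":0,"y":0,"z":0.2,"spin":0,"grip":1},{"x":0,"y":0,"z":0.2,"spin":0,"grip":1},{"x":0,"y":0,"z":0,"spin":0,"grip":1}]'
```

```text
clock: 11.08
eef_pos: [659.6, 131.5, 203.8]
tcp_rot: [-3.141, -0.001, -3.101]
contact_force: [1.0, -4.8, 1.0]
opening: 0.07
grasp_force: 119.1
clock: 11.33
eef_pos: [659.7, 131.4, 199.8]
tcp_rot: [-3.141, -0.0, -3.101]
contact_force: [1.5, -5.7, 0.6]
opening: 0.071
grasp_force: 119.1
```

```bash
python3 -m jog '[{"x":0,"y":0,"z":0.2,"spin":0,"grip":1},{"x":0,"y":0,"z":0.2,"spin":0,"grip":1},{"x":0,"y":0,"z":0,"spin":0,"grip":1}]'
python3 -m jog '[{"x":0,"y":0,"z":0.15,"spin":0,"grip":1},{"x":0,"y":0,"z":0,"spin":0,"grip":1}]'
```

```text
clock: 11.58
eef_pos: [659.0, 130.9, 195.1]
tcp_rot: [-3.14, -0.002, -3.101]
contact_force: [-0.3, -0.5, -2.7]
opening: 0.069
grasp_force: 118.4
clock: 11.75
eef_pos: [659.1, 132.4, 193.7]
tcp_rot: [3.141, -0.002, -3.102]
contact_force: [0.1, 0.2, -2.6]
opening: 0.073
grasp_force: 118.5
```

The force dropped back to the hoop's weight, so the keeper has snapped shut. I'll centre the rim and lower it to the seat.

```bash
python3 -m jog '[{"x":0,"y":0.35,"z":0,"spin":0,"grip":1},{"x":0,"y":0.35,"z":0,"spin":0,"grip":1},{"x":0,"y":0.2,"z":0.1,"spin":0,"grip":1},{"x":0,"y":0,"z":0.1,"spin":0,"grip":1},{"x":0,"y":0,"z":0,"spin":0,"grip":1},{"x":0,"y":0,"z":0,"spin":0,"grip":1}]'
python3 -m jog '[{"x":0,"y":0,"z":0.1,"spin":0,"grip":1},{"x":0,"y":0,"z":0.1,"spin":0,"grip":1},{"x":0,"y":0,"z":0,"spin":0,"grip":1},{"x":0,"y":0,"z":0,"spin":0,"grip":1}]'
```

```text
clock: 12.25
eef_pos: [659.3, 141.0, 192.6]
tcp_rot: [-3.141, -0.0, -3.101]
contact_force: [-1.1, -0.0, -2.7]
opening: 0.073
grasp_force: 118.4
clock: 12.58
eef_pos: [659.3, 140.8, 190.7]
tcp_rot: [-3.142, -0.0, -3.101]
contact_force: [0.6, 0.6, -3.7]
opening: 0.068
grasp_force: 118.4
```

```bash
for i in 1 2; do python3 -m jog '[{"x":0,"y":0,"z":0.1,"spin":0,"grip":1},{"x":0,"y":0,"z":0,"spin":0,"grip":1},{"x":0,"y":0,"z":0,"spin":0,"grip":1}]' | grep -E 'eef|contact'; done
```

```text
eef_pos: [659.4, 140.9, 189.8]
contact_force: [-0.8, -0.2, -3.0]
eef_pos: [659.5, 141.0, 189.1]
contact_force: [0.7, -0.6, -0.8]
```

```bash
python3 -m jog '[{"x":0,"y":0,"z":0.05,"spin":0,"grip":1},{"x":0,"y":0,"z":0,"spin":0,"grip":1},{"x":0,"y":0,"z":0,"spin":0,"grip":1}]' 40; python3 -m jog '[{"x":0,"y":0,"z":0,"spin":0,"grip":0.8},{"x":0,"y":0,"z":0,"spin":0,"grip":0.7},{"x":0,"y":0,"z":0,"spin":0,"grip":0.6},{"x":0,"y":0,"z":0,"spin":0,"grip":0.5},{"x":0,"y":0,"z":0,"spin":0,"grip":0.5},{"x":0,"y":0,"z":0,"spin":0,"grip":0.5},{"x":0,"y":0,"z":0,"spin":0,"grip":0.5}]'
```

```text
clock: 13.33
eef_pos: [659.5, 141.0, 188.6]
tcp_rot: [3.142, 0.0, -3.101]
contact_force: [-0.2, 0.3, 1.3]
opening: 0.067
grasp_force: 119.2
clock: 13.92
eef_pos: [659.4, 141.0, 188.3]
tcp_rot: [3.142, 0.0, -3.101]
contact_force: [0.4, 0.8, 0.6]
opening: 0.498
grasp_force: 0.0
```

Released. I'll raise straight up, wait for the hoop to settle, and check with the camera.

```bash
python3 -m jog '[{"x":0,"y":0,"z":-0.5,"spin":0,"grip":0.5},{"x":0,"y":0,"z":-1,"spin":0,"grip":0.5},{"x":0,"y":0,"z":-2,"spin":0,"grip":0.5},{"x":0,"y":0,"z":-3,"spin":0,"grip":0.5},{"x":0,"y":0,"z":-3,"spin":0,"grip":0.5},{"x":0,"y":0,"z":-3,"spin":0,"grip":0.5},{"x":0,"y":-1,"z":-2,"spin":0,"grip":0.5},{"x":0,"y":-2,"z":0,"spin":0,"grip":0.5},{"x":0,"y":-2,"z":0,"spin":0,"grip":0.5},{"x":0,"y":-2,"z":0,"spin":0,"grip":0.5},{"x":0,"y":0,"z":0,"spin":0,"grip":0.5},{"x":0,"y":0,"z":0,"spin":0,"grip":0.5},{"x":0,"y":0,"z":0,"spin":0,"grip":0.5},{"x":0,"y":0,"z":0,"spin":0,"grip":0.5}]'
E='[{"x":0,"y":0,"z":0,"spin":0,"grip":0.5}]'
python3 - <<'E'
from h import *
a=grab_frame('wrist')['pixels'];np.save('pics/f0.npy',a)
E
python3 -m jog '[{"x":0,"y":0,"z":0,"spin":0,"grip":0.5},{"x":0,"y":0,"z":0,"spin":0,"grip":0.5},{"x":0,"y":0,"z":0,"spin":0,"grip":0.5},{"x":0,"y":0,"z":0,"spin":0,"grip":0.5},{"x":0,"y":0,"z":0,"spin":0,"grip":0.5},{"x":0,"y":0,"z":0,"spin":0,"grip":0.5},{"x":0,"y":0,"z":0,"spin":0,"grip":0.5},{"x":0,"y":0,"z":0,"spin":0,"grip":0.5},{"x":0,"y":0,"z":0,"spin":0,"grip":0.5},{"x":0,"y":0,"z":0,"spin":0,"grip":0.5},{"x":0,"y":0,"z":0,"spin":0,"grip":0.5},{"x":0,"y":0,"z":0,"spin":0,"grip":0.5}]'
python3 - <<'E'
from h import *
L=[np.load('pics/f0.npy')]+[grab_frame('wrist')['pixels'] for _ in range(8)]
for x in L[:-1]:
    d=cv2.absdiff(x,L[-1]).max(2)>40;print(d.sum(),end=' ')
f=L[-1];o=cv2.resize(f,(448,336)); g=grab_frame('scene')['pixels'][100:220,300:420]
cv2.imwrite('pics/end.png',np.clip(np.hstack([o,cv2.resize(g,(336,336),interpolation=cv2.INTER_CUBIC)])*1.4,0,255).astype(np.uint8))
E
```

```text
clock: 15.08
eef_pos: [662.2, 71.8, 333.6]
tcp_rot: [3.141, 0.0, -3.101]
contact_force: [-0.6, -0.3, -0.1]
opening: 0.501
grasp_force: 0.0
clock: 16.13
eef_pos: [662.2, 71.0, 333.3]
tcp_rot: [-3.142, 0.0, -3.101]
contact_force: [0.6, -0.2, -0.2]
opening: 0.5
grasp_force: 0.0
3939 484 622 370 897 1037 872 933
```

View pics/end.png

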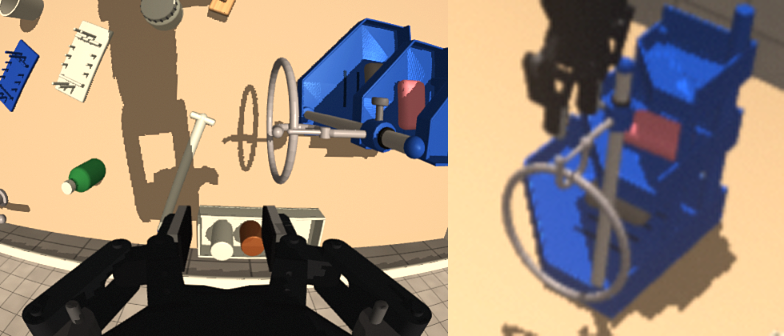

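The hoop hangs from the hook, centred on it in both views, but is still swinging slightly. I'll wait for it to settle.

```bash
for i in 1 2 3 4 5 6; do python3 -m jog '[{"x":0,"y":0,"z":0,"spin":0,"grip":0.5},{"x":0,"y":0,"z":0,"spin":0,"grip":0.5},{"x":0,"y":0,"z":0,"spin":0,"grip":0.5},{"x":0,"y":0,"z":0,"spin":0,"grip":0.5},{"x":0,"y":0,"z":0,"spin":0,"grip":0.5},{"x":0,"y":0,"z":0,"spin":0,"grip":0.5},{"x":0,"y":0,"z":0,"spin":0,"grip":0.5},{"x":0,"y":0,"z":0,"spin":0,"grip":0.5},{"x":0,"y":0,"z":0,"spin":0,"grip":0.5},{"x":0,"y":0,"z":0,"spin":0,"grip":0.5},{"x":0,"y":0,"z":0,"spin":0,"grip":0.5},{"x":0,"y":0,"z":0,"spin":0,"grip":0.5}]' | grep clock
python3 - <<'E'
from h import *
L=[grab_frame('wrist')['pixels'] for _ in range(9)]
print([int((cv2.absdiff(x,L[-1]).max(2)>40).sum()) for x in L[:-1]])
E
done
```

```text
clock: 17.58
[361, 724, 132, 95, 1567, 562, 703, 436]
clock: 19.03
[383, 903, 749, 881, 881, 217, 597, 960]
clock: 20.48
[952, 245, 768, 694, 734, 481, 340, 1195]
clock: 21.93
[1268, 234, 240, 430, 458, 517, 477, 880]
clock: 23.38
[444, 265, 514, 373, 481, 570, 810, 285]
clock: 24.83
[310, 257, 328, 841, 170, 1060, 1327, 883]
```

```bash
python3 - <<'E'
from h import *
L=[grab_frame('scene')['pixels'] for _ in range(20)]
A=np.array([l[145:215,315:372].astype(float) for l in L]);B=np.array([l[220:290,200:257].astype(float) for l in L])
print('hoop std max',A.std(0).max(),np.percentile(A.std(0),99),'static ref',B.std(0).max(),np.percentile(B.std(0),99))
p=lambda a,b:cv2.phaseCorrelate(a.mean(2),b.mean(2))[0]
print(np.array([p(A[0],a) for a in A]).round(2).tolist())
s=sense();print(s['clock'],s['contact_force'])
E
```

```text
hoop std max 1.2835497652993437 1.0295630140987 static ref 1.243985530462473 0.9630680142129111
[[0.0, 0.0], [0.0, -0.03], [-0.02, 0.01], [-0.02, 0.0], [0.02, 0.02], [-0.0, 0.01], [-0.02, 0.02], [-0.01, 0.01], [-0.01, 0.01], [0.0, -0.01], [0.02, 0.01], [0.01, 0.01], [-0.0, 0.01], [-0.01, -0.01], [0.02, -0.01], [-0.0, -0.01], [-0.02, 0.0], [-0.03, -0.02], [-0.0, -0.03], [0.01, -0.0]]
26.2833 [-0.86302416  0.10180144 -0.22523941]
```

The hoop is perfectly still, so I'll hand in the job.

```bash
python3 -c "
from rig import *
print(sign_off())"
```

```text
the job is handed in; nothing more can be done
None
```

The hoop hangs released and still on the J-hook; I inferred the keeper snapping shut from the force drop, didn't measure collar slip, and handed the job in at about 26 s with no verdict shown.

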